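Switch off the pendant spin dryer and open its double-latched lid

ROBOT

A 6-joint arm with a two-finger parallel gripper is mounted at the origin on the work surface. World frame = base frame: x ahead of the robot, y to its left, z up, the work surface at z = 0. Lengths are in m, angles in rad, forces in N, time in s.
With the tool pointing down it reaches from about 0.275 to 0.825 m from the base axis. Payload 5.2 kg.
Tool frame: the origin (TCP) lies midway between the tips of the shut fingers; the grasp point (between the pads) lies 19 mm behind it; z points along the fingers, x is the direction in which the jaws open and shut, and the axes are right-handed (so a half turn about z gives the same grasp; the last joint's range is limited). The gripper opens to 93 mm and grips with 3 to 60 N. Pads are 15 mm wide; open, the fingers measure 128 mm over their backs; the gripper's body (75 mm by 188 mm) begins 65 mm behind the grasp point.
Start: joints at [-0.203, 0.259, 1.535, -0, 1.348, -0.203], TCP at [0.55, 0, 0.193] pointing down, gripper open.
Joint ranges: [-3.14, 3.14], [-0.91, 2.08], [0.19, 2.58], [-1.22, 4.36], [0.22, 2.71], [-3.12, 3.12]. Speed limits (rad/s): [2.57, 2.57, 3.14, 3.14, 3.14, 3.14].

INTERFACE

Orientations are given as a 3x3 rotation matrix whose columns are the frame's x, y, z axes.
In Python, from cell import sensors, snapshot, workorder gives the robot as it stands.
- The arm moves only by the tool arm_command, never from a script. Its argument "commands" is one flat list of numbers, 6 for each row, row after row: the shift along the tool's x, y, z in mm, then the turn, a rotation vector about the tool's x, y, z in degrees. A call has 1 to 20 rows; each row is the pose to reach, as a shift and turn from the pose commanded when the call began, along the tool's axes at that moment; what a row does not reach only later rows make up. A row lasts 1/12 s, in which the tool goes at most 41.7 mm and 7.16 degrees, less where a joint would pass 70% of its speed; a pose out of reach is approached as far as the arm can. A call with a gripper value outside its range is refused whole. "fingers" is the gripper command: -1 is shut, 1 is fully open, values between are in proportion, set as the call begins (left out, the last holds). The fingers move at their own pace and stop on an object; "squeeze" is the grip in N (left out, the last holds). Time passes only in rows, so rows that repeat a pose let the fingers close. It gives the time, the measured TCP pose, the force and the opening at its end, in the units of the state.
- sensors.observe(): the state, without advancing time (a new reading comes with each control period).
- snapshot(name): name is "scene" or "side" or "wrist"; returns a dict with "frame" (420x560x3 uint8, blue, green, red), "camera_matrix" (3x3 intrinsics, pixels), "world_from_camera" (4x4, takes a point from camera to world coordinates). Camera axes: x right, y up, looking along -z (the intrinsics and any distortion apply to the point x, -y, -z); pixel columns grow to the right and rows downward; lengths in m; the calibration is good to about 2 mm. The wrist camera is an equidistant fisheye: a pixel r from the principal point sees the ray r / f radians off the axis. A picture is of the moment at which its call begins. There is no depth.
- workorder.finish_job(): hands the job in, once; it reports no verdict.
The state is a dict: "time_s": time; "q": joint angles; "dq": joint speeds; "effort": joint torques, N m; "ee_pos": TCP position; "eef_rot": TCP orientation; "contact_force": force on the tool from outside, world axes, zero at the start; "wrist_torque": the same for the moment, N m; "width": finger opening in m.
Only numpy, scipy, OpenCV 4.12 (cv2) and the standard library are available. Lean on these libraries where they do the work, as an engineer would, in place of code of your own. Each camera call takes 0.05 s, during which the arm holds its last target. There are 200 camera calls.

TASK

The pendants are dry: turn the spin dryer's dial back to off (the ring mark, not past it to the dot for pulse), then swing the cam-lever latch fully open, lift the lid until the hidden safety catch stops it, push that catch in, and open the lid until it stands upright. Let go, and leave the other things on the table where they are.

Things in the scene. Friction and masses are not known exactly. Their poses are not given: they have to be found in the camera images.
- dryer: fixed white bench spin dryer, 230 (x) x 310 (y) x 130 mm high. Origin: centre of its underside; x from its front (robot side) to its back, y to its left, z up; offsets below are in this frame, mm. Deck at height 130. y -155 to 56: tub under the lid; in front of it (x -125 to -40) the housing drops to a step at height 100. y 56 to 155: control column with the dial.
- dial (a joint): selector dial on the control column, vertical axis, rad, grows clockwise from above. Detents: -0.6 (dot: pulse), 0 (ring: OFF), 0.6 (one bar: short), 1.2 (two bars: long); starts on one of the bar marks. Light (about 0.05 N m); snaps to the nearest detent when let go; stops at -0.75 and 1.4.
- dial_grip (a point): grip point of the dial, on its axis at dryer (-25, 106, 165). Black grip bar 50 x 14 mm, from height 139 to 179, on a 52 mm round skirt (top 141). The point's axes are the dryer's at dial 0 and turn with the dial; the bar lies along, and its white pointer points along, the direction 0.3 rad anticlockwise (from above) of the point's x axis.
- latch (a joint): steel cam-lever latch (window-lock type) on the step before the lid, vertical pivot, rad: 0 = locked, cam over the lid's front edge; grows anticlockwise from above to its stop at 1.57 = open, lever pointing to the robot and a little to its right; the lid is free from 1.27. Starts at 0 to 0.12; friction 0.1 N m, stays where left.
- latch_boss (a point): round upright boss on the end of the latch lever, 18 mm in diameter, standing on the lever (top at 163) up to height 197; the point is on its axis at height 187, 62 mm from the pivot. Locked, it is at dryer (-118, -49), 48 mm ahead of the lid's edge.
- latch_pivot (a point): a point on the latch's pivot axis: dryer (-92, -105), height 187 (the metal there ends at 162).
- lid (a joint): grey windowed lid, 155 mm from hinge to front edge, 200 wide (y -150 to 50), 18 thick, top at 150, front edge turned down 10; hinged at the back, rad: 0 shut, grows as it opens, stop 1.66. Stiff hinge, stays where left; about 6 N at the handle lifts it. Once unlatched it lifts to 0.40, where the safety catch stops it; with the catch pushed in it opens fully.
- lid_handle (a point): middle of the lid's steel bar handle: round bar 12 mm thick, 100 long, along the dryer's y, its axis 38 mm above the lid's top; shut, 135 mm in front of the hinge axis and 47 above it (dryer y -30). Can be pinched from above, one finger before and one behind the bar; the bar turns between the fingers as the lid swings.
- lid_hinge (a point): hinge axis of the lid (along the dryer's y): dryer (85, -50), height 141.
- catch (a joint): steel safety catch under the lid's front overhang; slides straight in along the dryer's +x, m: 0 home, stop 0.013; 0.010 or more frees the lid. Friction 1.5 N, stays where pushed. Reached only with the lid at its safety stop: the lid's front edge is then 84 mm above the step, at x -65; push from the front with shut fingers tilted 15 to 30 degrees forward, so that they pass under the edge.
- catch_face (a point): middle of the front face of the catch's thumb paddle, which moves with the catch: home at dryer (-64, -13, 113); paddle 47 mm wide (y -36 to 11), from height 102 to 124, just above the step.
- pliers: bystander: jewellery pliers with dark grips, 155 mm, lying left of the dryer; origin near the joint, on the table
- tin: bystander: shallow brass tin of jump rings, 80 mm diameter, 20 high, right of the dryer; origin under its centre
- pendant_a: bystander: green stone pendant 55 x 34 x 8 mm on the table in front of the dryer; origin under its middle
- pendant_b: bystander: red stone pendant 55 x 34 x 8 mm left of the dryer; origin under its middle
- glue: bystander: white bottle, 38 mm diameter, 115 high, behind the control column; origin under its centre
- jar: bystander: small glass jar with metal cap, 46 mm diameter, 48 high, on the rear of the control column about 90 mm behind the dial; origin under its centre
- egg: bystander: big pale egg on a black turned stand, 124 mm diameter, 236 high, far right; origin under the stand
- mug: bystander: white mug, 80 mm diameter, 92 high, far left; origin under its centre

How it is judged:
On the way, in this order (a step that is already met when the one before it is completed fails the run):
1. the dial is set to off and rests there (value of joint dial between -0.12 and 0.12 rad and velocity of joint dial below 0.3 rad/s), for 0.3 s.
2. the latch is swung open, the dial still off and the lid still down (value of joint latch above 1.3 rad and value of joint dial between -0.12 and 0.12 rad and value of joint lid below 0.08 rad), for 0.2 s.
3. the lid is lifted to the safety catch, the catch still home (value of joint lid between 0.33 and 0.5 rad and value of joint catch below 0.004 m), for 0.2 s.
4. the safety catch is pushed in, the lid still ajar (value of joint catch above 0.009 m and value of joint lid between 0.25 and 0.55 rad), for 0.1 s.
At the end, for the whole second after the job is handed in: The lid stands upright (joint beyond 1.35 rad, about 77 degrees) and still; the dial is at off (within 0.12 rad); the latch is left open (beyond 1.2 rad) (value of joint lid above 1.35 rad and velocity of joint lid between -0.1 and 0.1 rad/s and value of joint dial between -0.12 and 0.12 rad and value of joint latch above 1.2 rad); the robot touches nothing.
It fails at once if the dial is turned past off towards pulse (below -0.35 rad) (value of joint dial below -0.35 rad).
It fails at once if a bystander is moved by more than 40 mm (distance of any of pliers, tin, pendant_a, pendant_b, glue, jar, egg, mug from where it was at the start of the episode above 0.04 m).
It fails at once if the egg, mug, bottle or jar is tipped by more than 0.3 rad (angle between any of egg, mug, glue, jar's own z axis and vertical above 0.3 rad).
It also fails if it takes over 69 s, if anything falls off the work surface, if the arm or the gripper's body presses on something with over 40 N, if the wrist force passes 120 N, or if a joint passes its speed limit or range.

## Working session

There is one attempt and no reset: what is moved stays moved. The work goes in short steps, Python scripts to look and compute and a tool call to move; the robot and the scene stay as the last step left them, time stands still between calls to the robot, and variables do not carry over. Pictures are saved under pics/ and viewed, about 8 in all and at most 12, crops included, and the job is handed in when it is done.

Besides the shell and the picture viewer there is one more tool, called after "Call:" as a command line: name --argument value ..., lists and objects as JSON in quotes. arm_command: Moves the arm, as the interface text tells. Its arguments: {"type":"object","properties":{"commands":{"type":"array","items":{"type":"number"}},"fingers":{"type":"number"},"squeeze":{"type":"number"}},"required":["commands"]}

```bash
ls; mkdir -p pics
python3 - <<'E'
from cell import sensors, snapshot
import cv2,numpy as np
for n in("scene","side","wrist"):
    s=snapshot(n); cv2.imwrite(f"pics/{n}0.png",s["frame"]); np.savez(f"pics/{n}0.npz",**s)
    print(n,np.round(s["camera_matrix"],1).tolist(),np.round(s["world_from_camera"],3).tolist(),[k for k in s])
a=cv2.imread("pics/scene0.png")
print(sensors.observe())
E
```

```text
pics
scene [[455.3, 0.0, 280.9], [0.0, 455.3, 205.7], [0.0, 0.0, 1.0]] [[0.123, -0.544, 0.83, 1.74], [0.992, 0.06, -0.108, -0.149], [0.009, 0.837, 0.547, 0.899], [0.0, 0.0, 0.0, 1.0]] ['frame', 'camera_matrix', 'world_from_camera']
side [[481.2, 0.0, 273.9], [0.0, 481.2, 206.1], [0.0, 0.0, 1.0]] [[-0.935, 0.21, -0.285, 0.113], [-0.353, -0.494, 0.795, 1.295], [0.026, 0.844, 0.536, 1.013], [0.0, 0.0, 0.0, 1.0]] ['frame', 'camera_matrix', 'world_from_camera']
wrist [[325.2, 0.0, 280.6], [0.0, 325.2, 215.5], [0.0, 0.0, 1.0]] [[1.0, -0.0, 0.002, 0.55], [-0.0, 0.959, 0.284, 0.079], [-0.002, -0.284, 0.959, 0.384], [0.0, 0.0, 0.0, 1.0]] ['frame', 'camera_matrix', 'world_from_camera']
{'time_s': 0.15, 'q': array([-2.02783774e-01,  2.59196715e-01,  1.53576324e+00, -2.64233785e-06,
        1.34799669e+00, -2.02762301e-01]), 'dq': array([ 5.78253560e-04, -2.22360244e-03, -4.16924174e-03, -9.03200541e-06,
        8.66990521e-05, -5.93417799e-04]), 'effort': array([ 1.84710952e-03, -4.37643743e+01, -2.84233278e+01,  7.19930883e-02,
        3.80130450e-02, -3.72983607e-06]), 'ee_pos': array([5.49581007e-01, 1.17518391e-04, 1.92724809e-01]), 'eef_rot': array([[ 9.99999107e-01, -2.10692903e-05, -1.33656195e-03],
       [-2.07055234e-05, -9.99999963e-01,  2.72179358e-04],
       [-1.33656764e-03, -2.72151440e-04, -9.99999070e-01]]), 'contact_force': array([0.50411988, 0.823251  , 0.63576769]), 'wrist_torque': array([ 0.00691124,  0.05653618, -0.02405293]), 'width': 0.09328532575037442}
```

View pics/scene0.png

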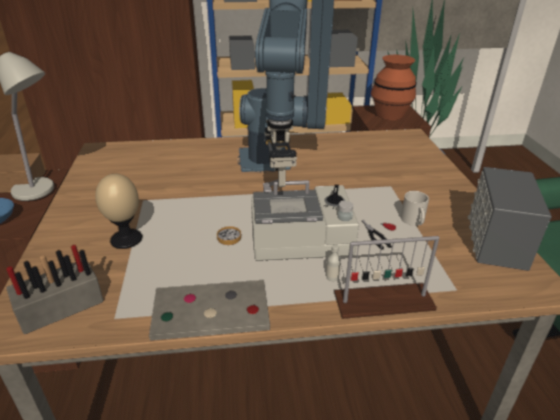

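View pics/side0.png

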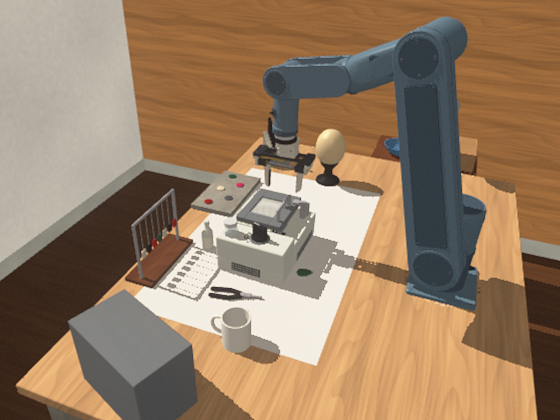

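View pics/wrist0.png

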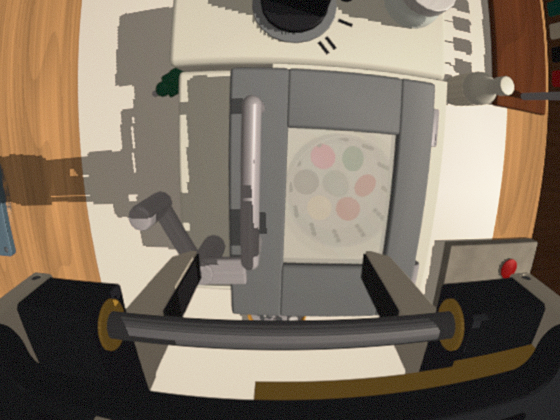

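The wrist view shows the dryer nearly square to the robot: the handle runs from (252,103) to (249,262), the latch boss is near (150,208), the dial is near (292,8), and the lid corners are near (233,68), (435,82) and (233,313). In the scene view the pliers and the red pendant lie to the dryer's left. I'll cast rays through these points.

```bash
cat > h.py <<'E'
import numpy as np,cv2
from scipy.spatial.transform import Rotation as R
def ray(s,u,v,fish):
    K=s["camera_matrix"];T=s["world_from_camera"]
    x=(u-K[0,2])/K[0,0];y=(v-K[1,2])/K[1,1]
    if fish:
        r=np.hypot(x,y)+1e-12;d=np.array([x/r*np.sin(r),y/r*np.sin(r),np.cos(r)])
    else: d=np.array([x,y,1.])
    d=T[:3,:3]@(d*[1,-1,-1]);return T[:3,3],d/np.linalg.norm(d)
def plane(s,u,v,z,fish=True):
    o,d=ray(s,u,v,fish);return o+d*(z-o[2])/d[2]
def proj(s,p,fish=True):
    K=s["camera_matrix"];T=s["world_from_camera"]
    c=T[:3,:3].T@(np.asarray(p)-T[:3,3])*[1,-1,-1]
    if fish:
        t=np.arctan2(np.hypot(*c[:2]),c[2]);c=np.r_[c[:2]/np.hypot(*c[:2])*t,1]
    return (K@(c/c[2]))[:2]
def tri(rs):
    A=sum(np.eye(3)-np.outer(d,d) for o,d in rs);b=sum((np.eye(3)-np.outer(d,d))@o for o,d in rs)
    return np.linalg.solve(A,b)
E
python3 - <<'E'
from h import *
s=np.load("pics/wrist0.npz")
for n,u,v,z in[("lid FL",233,68,.15),("lid BL",436,82,.15),("lid FR",233,314,.15),("h1",252,103,.194),("h2",249,262,.194),("boss",150,208,.197),("deckBL",445,78,.13),("deckFL",175,66,.13),("pivot",210,245,.162),("dial",292,8,.17)]:
    print(n,np.round(plane(s,u,v,z),4))
for n in("scene","side"):
    s=np.load(f"pics/{n}0.npz"); f=s["frame"]
    c=f[150:270,230:370] if n=="scene" else f[180:310,200:340]
    cv2.imwrite(f"pics/c{n}.png",cv2.resize(c,None,fx=4,fy=4,interpolation=cv2.INTER_CUBIC)) 
a=cv2.imread("pics/cscene.png");b=cv2.imread("pics/cside.png")
a=cv2.copyMakeBorder(a,0,b.shape[0]-a.shape[0],0,0,cv2.BORDER_CONSTANT)
o=np.hstack([a,b]);o=cv2.resize(o,(800,int(o.shape[0]*800/o.shape[1])));cv2.imwrite("pics/crop.png",o);print(o.shape)
E
```

```text
lid FL [0.5153 0.1193 0.15  ]
lid BL [0.6676 0.116  0.15  ]
lid FR [ 0.5081 -0.0787  0.15  ]
h1 [0.5327 0.0905 0.194 ]
h2 [ 0.5288 -0.0084  0.194 ]
boss [0.4667 0.0287 0.197 ]
deckBL [0.6864 0.1238 0.13  ]
deckFL [0.4652 0.1278 0.13  ]
pivot [ 0.4964 -0.0096  0.162 ]
dial [0.5567 0.1577 0.17  ]
(371, 800, 3)
```

Call:
arm_command --commands '[0, -40, -20, 0, 0, 0, 0, -80, -40, 0, 0, 0, 0, -110, -60, 0, 0, 0, 0, -110, -60, 0, 0, 0, 0, -110, -60, 0, 0, 0]'

```text
time_s: 0.57
ee_pos: [0.5505, 0.1118, 0.2545]
eef_rot: [[1.0, 0.004, 0.003], [0.004, -1.0, -0.0], [0.003, 0.0, -1.0]]
contact_force: [-0.0, -0.7, -1.0]
width: 0.093
```

Run:
```python
from cell import snapshot
from h import *
s=snapshot("wrist"); cv2.imwrite("pics/wrist1.png",s["frame"]); np.savez("pics/wrist1.npz",**s)
print(np.round(s["world_from_camera"][:3,3],4))
```

```text
[0.5495 0.1909 0.4464]
```

View pics/wrist1.png

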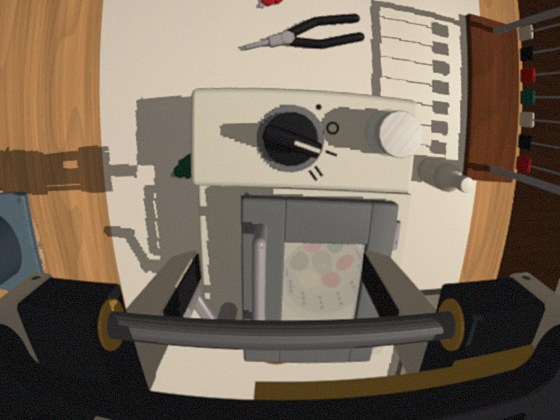

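The dial's pointer runs from (293,141) to (323,152), onto the one-bar mark at (330,154), so it starts at 0.6 (short). The ring mark is at (333,128) and the dot at (319,107). The jar is at (399,132).

Run:
```python
from h import *
a=np.load("pics/wrist0.npz");s=np.load("pics/wrist1.npz");f=s["frame"]
T=lambda p,q:np.round(tri([ray(a,*p,True),ray(s,*q,True)]),4)
print("lidFL",T((233,68),(243,197)),"hend",T((252,97),(262,226)),"lidBL",T((436,82),(397,204)))
g=cv2.cvtColor(f,cv2.COLOR_BGR2GRAY)
m=(g[90:185,240:340]<75).astype(np.uint8);n,l,st,c=cv2.connectedComponentsWithStats(m);i=1+st[1:,4].argmax();print(st[i],c[i]+[240,90])
for n_,u,v,z in[("skirt",291,138,.141),("ptr0",293,141,.179),("ptr1",323,152,.179),("1bar",330,154,.13),("ring",333,128,.13),("dot",319,107,.13),("colFL",194,90,.13),("colBL",415,101,.13),("colFR",194,182,.13),("jar",399,132,.178)]:
    print(n_,np.round(plane(s,u,v,z),4))
O=np.array([.583,.0685]);y=-.03;Rm=np.array([[np.cos(y),-np.sin(y)],[np.sin(y),np.cos(y)]])
for d in[(-25,106,141),(-115,155,130),(-115,56,130),(115,155,130)]:
    p=np.r_[O+Rm@np.array(d[:2])/1e3,d[2]/1e3];print(d,np.round(p,4),proj(s,p).round(1))
cv2.imwrite("pics/dial.png",cv2.resize(f[80:200,180:440],None,fx=3,fy=3,interpolation=cv2.INTER_CUBIC))
```

```text
lidFL [0.5145 0.1201 0.1453] hend [0.5317 0.0966 0.1627] lidBL [0.6648 0.1157 0.1532]
[  17   22   65   54 2570] [287.02879377 138.24552529]
skirt [0.5599 0.1759 0.141 ]
ptr0 [0.5603 0.1753 0.179 ]
ptr1 [0.5852 0.1665 0.179 ]
1bar [0.5987 0.1602 0.13  ]
ring [0.601  0.1859 0.13  ]
dot [0.587  0.2061 0.13  ]
colFL [0.4656 0.2247 0.13  ]
colBL [0.6861 0.2184 0.13  ]
colFR [0.4629 0.1323 0.13  ]
jar [0.6512 0.1861 0.178 ]
(-25, 106, 141) [0.5612 0.1752 0.141 ] [292.4 138.7]
(-115, 155, 130) [0.4727 0.2269 0.13  ] [201.   87.4]
(-115, 56, 130) [0.4697 0.1279 0.13  ] [200.7 186.2]
(115, 155, 130) [0.7026 0.22   0.13  ] [429.3 101.1]
```

View pics/dial.png

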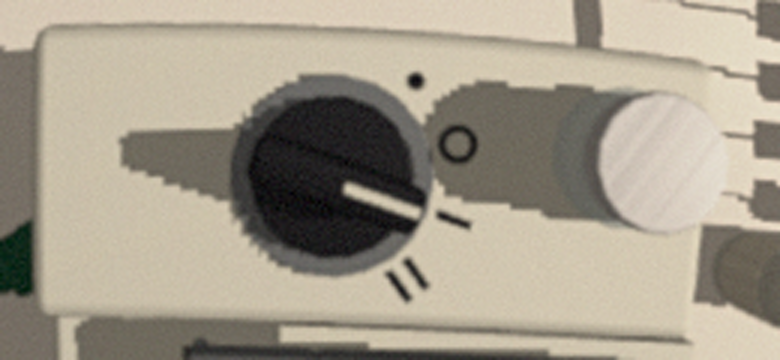

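Call:
arm_command --commands '[10, -30, 0, 0, 0, -7, 10, -60, 0, 0, 0, -14, 10, -64, 0, 0, 0, -21, 10, -64, 0, 0, 0, -28, 10, -64, 0, 0, 0, -35, 10, -64, 0, 0, 0, -42, 10, -64, 20, 0, 0, -49, 10, -64, 30, 0, 0, -56, 10, -64, 40, 0, 0, -63, 10, -64, 45, 0, 0, -70, 10, -64, 45, 0, 0, -70.5, 10, -64, 45, 0, 0, -70.5, 10, -64, 45, 0, 0, -70.5]' --fingers 0.2

```text
time_s: 1.7
ee_pos: [0.5601, 0.1731, 0.2081]
eef_rot: [[0.338, 0.941, -0.001], [0.941, -0.338, -0.0], [-0.0, -0.0, -1.0]]
contact_force: [-0.8, 0.8, 0.8]
width: 0.0555
```

Run:
```python
from cell import snapshot,sensors
from h import *
s=snapshot("wrist"); np.savez("pics/wrist2.npz",**s);o=sensors.observe()
print(o["ee_pos"],np.degrees(np.arctan2(o["eef_rot"][1,0],o["eef_rot"][0,0])))
f=s["frame"].copy()
p=proj(s,[.5605,.1755,.179]);print(p)
for q in ([.5605,.1755,.179],[.5605+.0236,.1755-.0082,.179],[.5605-.0236,.1755+.0082,.179]): cv2.circle(f,tuple(int(v) for v in proj(s,q)),2,(0,255,0),-1)
cv2.imwrite("pics/wrist2.png",f)
```

```text
[0.56029729 0.1733271  0.20847839] 70.28434453786676
[284.13686764 233.49139414]
```

View pics/wrist2.png

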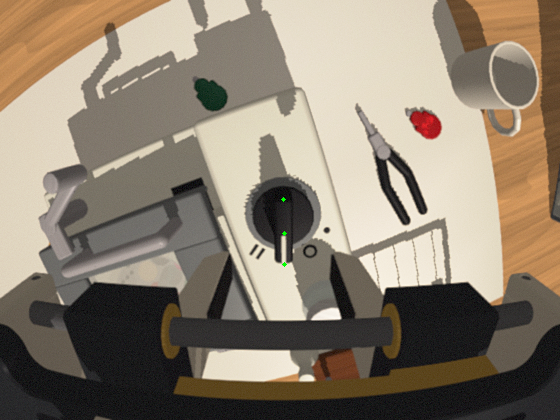

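The projected dial points land on the grip bar, which runs from (284,190) to (284,263) in line with the jaws' gap. The jar is clear of the fingers, so I descend and grip.

Call:
arm_command --commands '[2, -1, 20, 0, 0, 0, 2, -1, 40, 0, 0, 0, 2, -1, 58, 0, 0, 0, 2, -1, 58, 0, 0, 0, 2, -1, 58, 0, 0, 0]'

```text
time_s: 2.17
ee_pos: [0.5593, 0.176, 0.1501]
eef_rot: [[0.335, 0.942, -0.001], [0.942, -0.335, -0.0], [-0.001, -0.001, -1.0]]
contact_force: [0.0, -1.0, 1.1]
width: 0.056
```

Call:
arm_command --commands '[0, 0, 0, 0, 0, 0, 0, 0, 0, 0, 0, 0, 0, 0, 0, 0, 0, 0, 0, 0, 0, 0, 0, 0, 0, 0, 0, 0, 0, 0, 0, 0, 0, 0, 0, 0]' --fingers -1 --squeeze 8

```text
time_s: 2.67
ee_pos: [0.5599, 0.1763, 0.1507]
eef_rot: [[0.334, 0.943, 0.001], [0.943, -0.334, 0.0], [0.0, 0.001, -1.0]]
contact_force: [-0.7, 0.5, 0.1]
width: 0.0206
```

Call:
arm_command --commands '[0, 0, 0, 0, 0, 0, 0, 0, 0, 0, 0, 0, 0, 0, 0, 0, 0, -5, 0, 0, 0, 0, 0, -10, 0, 0, 0, 0, 0, -15, 0, 0, 0, 0, 0, -20, 0, 0, 0, 0, 0, -25, 0, 0, 0, 0, 0, -30, 0, 0, 0, 0, 0, -34, 0, 0, 0, 0, 0, -34, 0, 0, 0, 0, 0, -34]'

```text
time_s: 3.58
ee_pos: [0.5595, 0.1753, 0.1505]
eef_rot: [[-0.248, 0.969, -0.001], [0.969, 0.248, -0.002], [-0.001, -0.001, -1.0]]
contact_force: [-2.4, -4.4, 3.9]
width: 0.0137
```

Call:
arm_command --commands '[0, 0, 0, 0, 0, 0, 0, 0, 0, 0, 0, 0, 0, 0, 0, 0, 0, 0, 0, 0, 0, 0, 0, 0]' --fingers 0.2

```text
time_s: 3.92
ee_pos: [0.5598, 0.1767, 0.1502]
eef_rot: [[-0.25, 0.968, 0.0], [0.968, 0.25, 0.001], [0.001, 0.0, -1.0]]
contact_force: [0.2, 0.4, -0.0]
width: 0.0361
```

Call:
arm_command --commands '[0, 0, -30, 0, 0, 0, 0, 0, -60, 0, 0, 0, 0, 0, -90, 0, 0, 0, 0, 0, -100, 0, 0, 0, 0, 0, -100, 0, 0, 0]'

```text
time_s: 4.33
ee_pos: [0.5615, 0.1768, 0.2535]
eef_rot: [[-0.25, 0.968, 0.006], [0.968, 0.25, 0.001], [-0.001, 0.007, -1.0]]
contact_force: [0.0, 0.5, 0.0]
width: 0.0554
```

Run:
```python
from cell import snapshot,sensors
from h import *
s=snapshot("wrist"); np.savez("pics/wrist3.npz",**s);cv2.imwrite("pics/wrist3.png",s["frame"])
```

```text
(no output)
```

View pics/wrist3.png

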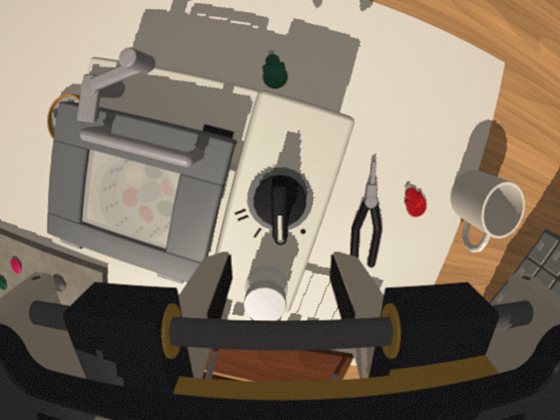

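The pointer at (281,236) now stands between the one-bar mark (257,232) and the dot (303,231), covering the ring, so the dial is off. Next I measure the latch boss from two views.

Run:
```python
from h import *
a=np.load("pics/wrist0.npz");s=np.load("pics/wrist3.npz");
O=np.array([.583,.0685]);y=-.03;Rm=np.array([[np.cos(y),-np.sin(y)],[np.sin(y),np.cos(y)]])
for z in(.163,.197):
    for th in(0,.12):
        v=np.array([-26,56]);c,n=np.cos(th),np.sin(th);v=np.array([c*v[0]-n*v[1],n*v[0]+c*v[1]])
        p=np.r_[O+Rm@(np.array([-92,-105])+v)/1e3,z];print(z,th,p.round(4),proj(a,p).round(),proj(s,p).round())
print("tri top",tri([ray(a,145,211,True),ray(s,131,57,True)]), plane(a,145,211,.197),plane(s,131,57,.197))
for u,v,st in((97,81,s),(210,245,a)):print("pivot",plane(st,u,v,.162))
print("pivot exp",O+Rm@np.array([-.092,-.105]))
A=cv2.resize(a["frame"][170:300,110:270],(480,390),interpolation=cv2.INTER_CUBIC)
B=cv2.resize(s["frame"][30:160,50:150],(300,390),interpolation=cv2.INTER_CUBIC)
cv2.imwrite("pics/boss.png",np.hstack([A,B]))
```

```text
0.163 0 [0.4636 0.0231 0.163 ] [164. 203.] [143.  69.]
0.163 0.12 [0.457  0.0197 0.163 ] [156. 208.] [141.  61.]
0.197 0 [0.4636 0.0231 0.197 ] [147. 217.] [126.  64.]
0.197 0.12 [0.457  0.0197 0.197 ] [138. 221.] [125.  55.]
tri top [0.45756796 0.02280606 0.18789805] [0.46290864 0.0267246  0.197     ] [0.45763345 0.02605321 0.197     ]
pivot [ 0.48082567 -0.024243    0.162     ]
pivot [ 0.49635811 -0.00959934  0.162     ]
pivot exp [ 0.48789187 -0.03369317]
```

View pics/boss.png

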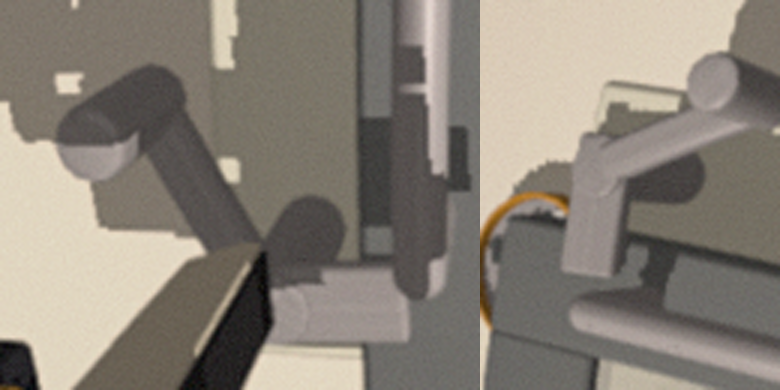

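The boss top is at (142.3,217.7) in the first wrist view and (127.7,57.7) in the latest one; the pivot boss is at (206,274) and (90,86).

Run:
```python
from h import *
from cell import sensors
a=np.load("pics/wrist0.npz");s=np.load("pics/wrist3.npz")
B=tri([ray(a,142.3,217.7,True),ray(s,127.7,57.7,True)]);P=tri([ray(a,206,274,True),ray(s,90,86,True)])
print(B,plane(a,142.3,217.7,.197),plane(s,127.7,57.7,.197));print(P,plane(a,206,274,.162),plane(s,90,86,.162))
o=sensors.observe();Rt=o["eef_rot"]
b=np.array([.461,.023,.205]);print(Rt.T@(b-o["ee_pos"])*1e3)
```

```text
[0.45813789 0.02077508 0.19241131] [0.46039422 0.02226251 0.197     ] [0.45854269 0.02313929 0.197     ]
[ 0.48673219 -0.04257727  0.14520022] [ 0.49115207 -0.03402177  0.162     ] [ 0.4865393  -0.03142204  0.162     ]
[-123.8087373  -134.72116805   45.69373942]
```

Call:
arm_command --commands '[-25, -27, 0, 0, 0, 0, -50, -54, 0, 0, 0, 0, -75, -81, 10, 0, 0, 0, -100, -108, 20, 0, 0, 0, -124, -136, 36, 0, 0, 0, -124, -136, 36, 0, 0, 0, -124, -136, 36, 0, 0, 0]'

```text
time_s: 4.97
ee_pos: [0.4565, 0.0215, 0.2116]
eef_rot: [[-0.247, 0.969, -0.005], [0.969, 0.247, 0.001], [0.003, -0.005, -1.0]]
contact_force: [0.6, 0.5, 0.1]
width: 0.0557
```

Run:
```python
from cell import snapshot,sensors
from h import *
s=snapshot("wrist"); np.savez("pics/wrist4.npz",**s);o=sensors.observe();print(o["ee_pos"])
f=s["frame"].copy()
for q in([.4595,.0227,.197],[.4885,-.033,.162]): cv2.circle(f,tuple(int(v) for v in proj(s,q)),2,(0,255,0),-1)
cv2.imwrite("pics/wrist4.png",f)
```

```text
[0.45828862 0.02215564 0.21285181]
```

View pics/wrist4.png

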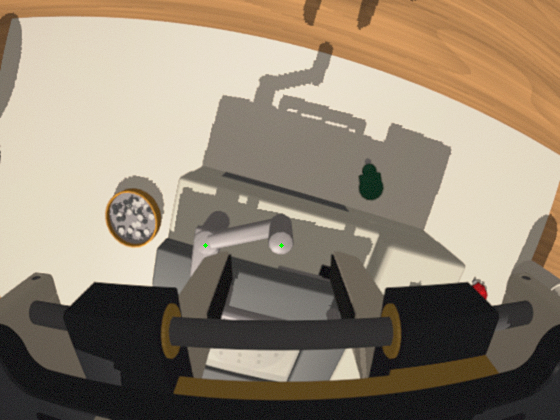

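The projected boss and pivot points at (281,245) and (205,245) land on the boss top and on the pivot. I descend and pinch.

Call:
arm_command --commands '[0, 0, 20, 0, 0, 0, 0, 0, 42, 0, 0, 0, 0, 0, 42, 0, 0, 0, 0, 0, 42, 0, 0, 0]'

```text
time_s: 5.35
ee_pos: [0.4591, 0.0233, 0.1717]
eef_rot: [[-0.252, 0.968, -0.002], [0.968, 0.252, 0.001], [0.001, -0.002, -1.0]]
contact_force: [0.6, 0.7, -0.3]
width: 0.0558
```

Call:
arm_command --commands '[0, 0, 0, 0, 0, 0, 0, 0, 0, 0, 0, 0, 0, 0, 0, 0, 0, 0, 0, 0, 0, 0, 0, 0, 0, 0, 0, 0, 0, 0, 0, 0, 0, 0, 0, 0, 0, 0, 0, 0, 0, 0, 0, 0, 0, 0, 0, 0]' --fingers -1 --squeeze 10

```text
time_s: 6.02
ee_pos: [0.4591, 0.0221, 0.1725]
eef_rot: [[-0.25, 0.968, 0.0], [0.968, 0.25, -0.0], [-0.0, 0.0, -1.0]]
contact_force: [0.6, 0.9, -0.6]
width: 0.0073
```

Run:
```python
from cell import sensors
from h import *
o=sensors.observe();print(o["ee_pos"],o["contact_force"],o["width"]);Rt=o["eef_rot"]
P=np.array([.4885,-.033]);e=o["ee_pos"][:2];v=e-P;a0=np.arctan2(v[1],v[0]);r=np.hypot(*v);print(r,np.degrees(a0))
# target a: to 113.3+88 deg with radius blending to 62
a1=np.radians(113.3+89)
for a in np.linspace(a0,a1,15)[1:]:
    t=P+r*np.array([np.cos(a),np.sin(a)]);d=Rt.T@np.r_[t-e,0];print((d*1e3).round(1))
```

```text
[0.4591166  0.02208517 0.17245275] [ 0.55493663  0.86575279 -0.56214067] 0.007255605359801528
0.0624320415258844 118.07624599528405
[-1.9 -6.3 -0. ]
[ -4.4 -12.3  -0. ]
[ -7.5 -18.1  -0. ]
[-11.3 -23.5  -0. ]
[-15.5 -28.4  -0. ]
[-20.3 -32.9  -0. ]
[-25.5 -36.9  -0. ]
[-31.1 -40.3  -0. ]
[-37.  -43.1  -0. ]
[-43.2 -45.3  -0. ]
[-49.6 -46.8  -0. ]
[-56.1 -47.6  -0. ]
[-62.6 -47.7  -0. ]
[-69.2 -47.2  -0. ]
```

Run:
```python
from cell import snapshot,sensors
from h import *
s=snapshot("wrist"); np.savez("pics/wrist5.npz",**s);o=sensors.observe();print(o["ee_pos"],o["width"])
f=s["frame"]; print(proj(s,[.4595,.0227,.197]),proj(s,o["ee_pos"]))
t=snapshot("side");np.savez("pics/side5.npz",**t);g=t["frame"]
u=proj(t,o["ee_pos"],False).astype(int);print(u);c=cv2.resize(g[u[1]-60:u[1]+40,u[0]-50:u[0]+50],(400,400),interpolation=cv2.INTER_CUBIC)
cv2.imwrite("pics/w5.png",np.hstack([cv2.resize(f[170:310,160:400],(686,400),interpolation=cv2.INTER_CUBIC)[:,:400] if 0 else cv2.resize(f[180:320,200:340],(400,400),interpolation=cv2.INTER_CUBIC),c]))
```

```text
[0.45910991 0.02209092 0.17242644] 0.0034329115368460033
[281.54977656 266.86718147] [280.64528381 249.4985251 ]
[306 208]
```

View pics/w5.png

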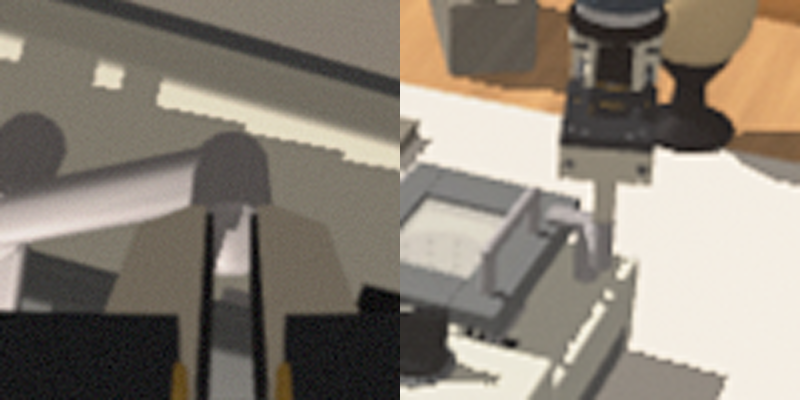

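Run:
```python
from h import *
t=np.load("pics/side5.npz");s=np.load("pics/wrist5.npz")
f=t["frame"].copy()
for n,p in(("B197",[.4595,.0227,.197]),("B163",[.4595,.0227,.163]),("P162",[.4885,-.033,.162]),("tcp",[.4591,.0221,.1724])):
    u=proj(t,p,False);print(n,u,proj(s,p));cv2.circle(f,tuple(np.round(u).astype(int)),0,(0,255,0),-1)
print(np.round(s["world_from_camera"],3).tolist())
x,y=280,160
cv2.imwrite("pics/s5.png",cv2.resize(f[y:y+75,x:x+60],None,fx=8,fy=8,interpolation=cv2.INTER_NEAREST))
g=np.load("pics/side0.npz")["frame"];cv2.imwrite("pics/s5.png",np.hstack([cv2.imread("pics/s5.png")[:,:400],cv2.resize(g[y:y+75,x:x+50],None,fx=8,fy=8,interpolation=cv2.INTER_NEAREST)]))
```

```text
B197 [306.36494184 202.29186374] [281.54977656 266.86718147]
B163 [305.71810854 211.15327672] [281.3726548  244.81338968]
P162 [302.45557189 201.2540221 ] [193.95559937 262.33792131]
tcp [306.06863186 208.65797987] [280.66292414 249.47207799]
[[-0.25, -0.928, -0.275, 0.382], [0.968, -0.24, -0.072, 0.002], [0.001, -0.284, 0.959, 0.364], [0.0, 0.0, 0.0, 1.0]]
```

View pics/s5.png

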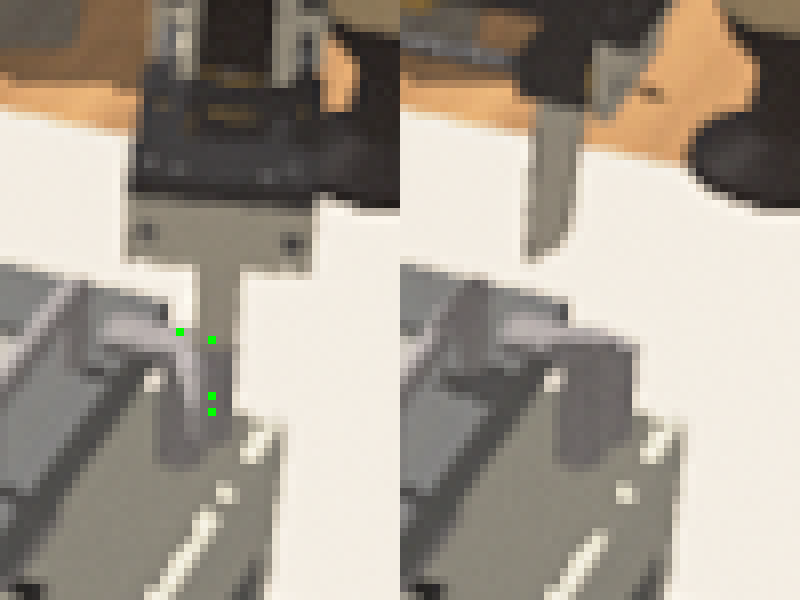

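The side view shows the finger column ending level with the boss top at (211,345), and the wrist view shows the boss top between and under the shut fingers. The tips look higher than the TCP reading suggests, so I'll probe gently downward.

Call:
arm_command --commands '[0, 0, 1.5, 0, 0, 0, 0, 0, 3, 0, 0, 0, 0, 0, 3, 0, 0, 0]'

```text
time_s: 6.37
ee_pos: [0.4604, 0.0225, 0.1718]
eef_rot: [[-0.25, 0.968, 0.004], [0.968, 0.25, 0.0], [-0.001, 0.004, -1.0]]
contact_force: [-3.4, 3.4, 15.1]
width: 0.0007
```

Call:
arm_command --commands '[0, 0, 1.5, 0, 0, 0, 0, 0, 3, 0, 0, 0, 0, 0, 3, 0, 0, 0]'

```text
time_s: 6.62
ee_pos: [0.4621, 0.023, 0.1715]
eef_rot: [[-0.25, 0.968, 0.009], [0.968, 0.25, 0.001], [-0.001, 0.009, -1.0]]
contact_force: [-5.6, 5.5, 30.8]
width: 0.0004
```

Call:
arm_command --commands '[0, 0, -10, 0, 0, 0, 0, 0, -30, 0, 0, 0, 0, 0, -30, 0, 0, 0, 0, 0, -30, 0, 0, 0]' --fingers 0.2

```text
time_s: 6.95
ee_pos: [0.4598, 0.022, 0.197]
eef_rot: [[-0.25, 0.968, 0.002], [0.968, 0.25, -0.0], [-0.001, 0.002, -1.0]]
contact_force: [-0.4, 0.1, 0.1]
width: 0.0228
```

Run:
```python
from h import *
from cell import sensors,snapshot
t=np.load("pics/side0.npz");o=sensors.observe();print(o["ee_pos"],o["contact_force"])
for x in(.46,.504,.515,.585,.596,.61):
  for z in(.193,.215): print(x,z,proj(t,[x,0,z],False).round(1))
print("tip seen ~ (296.9,192.7) to (301.9,189.4)")
s=snapshot("wrist");np.savez("pics/w6.npz",**s);g=np.load("pics/wrist4.npz")["frame"].astype(int);d=np.abs(g-s["frame"]).sum(2)
print("tcp proj",proj(s,o["ee_pos"]),proj(s,[.4595,.0227,.197]))
cv2.imwrite("pics/w6.png",cv2.resize(s["frame"][190:310,160:400],None,fx=3,fy=3,interpolation=cv2.INTER_CUBIC))
```

```text
[0.4598163  0.02198787 0.19695892] [-0.35153753  0.07046781  0.09445733]
0.46 0.193 [308.2 199.9]
0.46 0.215 [308.7 194.1]
0.504 0.193 [295.4 197.1]
0.504 0.215 [295.8 191.4]
0.515 0.193 [292.3 196.5]
0.515 0.215 [292.6 190.7]
0.585 0.193 [272.4 192.2]
0.585 0.215 [272.6 186.5]
0.596 0.193 [269.3 191.5]
0.596 0.215 [269.4 185.8]
0.61 0.193 [265.4 190.7]
0.61 0.215 [265.5 185. ]
tip seen ~ (296.9,192.7) to (301.9,189.4)
tcp proj [280.62373079 249.53060904] [281.82993502 249.37012401]
```

Call:
arm_command --commands '[0, 0, 15, 0, 0, 0, 0, 0, 25, 0, 0, 0, 0, 0, 30, 0, 0, 0, 0, 0, 30, 0, 0, 0, 0, 0, 30, 0, 0, 0]'

```text
time_s: 7.42
ee_pos: [0.4586, 0.0222, 0.1656]
eef_rot: [[-0.25, 0.968, -0.002], [0.968, 0.25, 0.0], [0.001, -0.002, -1.0]]
contact_force: [-0.4, 0.3, 0.0]
width: 0.0553
```

Call:
arm_command --commands '[0, 0, 2, 0, 0, 0, 0, 0, 4, 0, 0, 0, 0, 0, 6, 0, 0, 0, 0, 0, 6, 0, 0, 0]'

```text
time_s: 7.75
ee_pos: [0.459, 0.0222, 0.1602]
eef_rot: [[-0.25, 0.968, -0.0], [0.968, 0.25, 0.0], [0.0, -0.0, -1.0]]
contact_force: [-0.2, 0.6, 0.0]
width: 0.0559
```

Call:
arm_command --commands '[0, 0, 2, 0, 0, 0, 0, 0, 4, 0, 0, 0, 0, 0, 6, 0, 0, 0, 0, 0, 6, 0, 0, 0]'

```text
time_s: 8.08
ee_pos: [0.4588, 0.0222, 0.1539]
eef_rot: [[-0.25, 0.968, -0.001], [0.968, 0.25, 0.0], [0.0, -0.001, -1.0]]
contact_force: [0.5, 0.6, -0.2]
width: 0.0553
```

Call:
arm_command --commands '[0, 0, 0, 0, 0, 0, 0, 0, 0, 0, 0, 0, 0, 0, 0, 0, 0, 0, 0, 0, 0, 0, 0, 0, 0, 0, 0, 0, 0, 0, 0, 0, 0, 0, 0, 0, 0, 0, 0, 0, 0, 0, 0, 0, 0, 0, 0, 0]' --fingers -1 --squeeze 10

```text
time_s: 8.75
ee_pos: [0.4591, 0.0225, 0.1544]
eef_rot: [[-0.25, 0.968, -0.0], [0.968, 0.25, 0.001], [0.001, 0.0, -1.0]]
contact_force: [-0.4, 1.7, 0.9]
width: 0.0175
```

The boss is gripped (width 17.5 mm). Now the arc.

Call:
arm_command --commands '[-1.9, -6.3, 0, 0, 0, 0, -4.4, -12.3, 0, 0, 0, 0, -7.5, -18.1, 0, 0, 0, 0, -11.3, -23.5, 0, 0, 0, 0, -15.5, -28.4, 0, 0, 0, 0, -20.3, -32.9, 0, 0, 0, 0, -25.5, -36.9, 0, 0, 0, 0, -31.1, -40.3, 0, 0, 0, 0, -37, -43.1, 0, 0, 0, 0, -43.2, -45.3, 0, 0, 0, 0, -49.6, -46.8, 0, 0, 0, 0, -56.1, -47.6, 0, 0, 0, 0, -62.6, -47.7, 0, 0, 0, 0, -69, -47, 0, 0, 0, 0, -69, -47, 0, 0, 0, 0, -69, -47, 0, 0, 0, 0, -69, -47, 0, 0, 0, 0]'

```text
time_s: 10.17
ee_pos: [0.4294, -0.0568, 0.1538]
eef_rot: [[-0.25, 0.968, -0.003], [0.968, 0.25, -0.001], [-0.0, -0.003, -1.0]]
contact_force: [-5.4, -2.8, -2.2]
width: 0.0178
```

Arc done: from the TCP the latch angle is about 1.55. I release, rise and go above the handle, jaws along x.

Call:
arm_command --commands '[0, 0, 0, 0, 0, 0, 0, 0, 0, 0, 0, 0, 0, 0, 0, 0, 0, 0, 0, 0, 0, 0, 0, 0, 0, 0, -25, 0, 0, 0, 0, 0, -60, 0, 0, 0, 0, 0, -80, 0, 0, 0, 0, 0, -80, 0, 0, 0]' --fingers 0.1

```text
time_s: 10.83
ee_pos: [0.4339, -0.0574, 0.2391]
eef_rot: [[-0.251, 0.968, 0.009], [0.968, 0.251, -0.003], [-0.005, 0.008, -1.0]]
contact_force: [0.8, -0.7, -0.4]
width: 0.0513
```

Call:
arm_command --commands '[10, 20, 0, 0, 0, 7, 20, 35, 0, 0, 0, 14, 30, 50, 0, 0, 0, 21, 40, 70, 0, 0, 0, 28, 50, 90, 0, 0, 0, 35, 60, 105, 0, 0, 0, 42, 69, 123, 0, 0, 0, 49, 69, 123, 0, 0, 0, 56, 69, 123, 0, 0, 0, 63, 69, 123, 0, 0, 0, 70, 69, 123, 0, 0, 0, 77, 69, 123, 0, 0, 0, 84, 69, 123, 0, 0, 0, 91, 69, 123, 0, 0, 0, 98, 69, 123, 0, 0, 0, 105, 69, 123, 0, 0, 0, 106, 69, 123, 0, 0, 0, 106, 69, 123, 0, 0, 0, 106]'

```text
time_s: 12.33
ee_pos: [0.5326, 0.0413, 0.2339]
eef_rot: [[1.0, -0.023, -0.0], [-0.023, -1.0, 0.0], [-0.0, -0.0, -1.0]]
contact_force: [-0.1, -0.3, -0.0]
width: 0.051
```

Run:
```python
from cell import snapshot,sensors
from h import *
s=snapshot("wrist"); np.savez("pics/wrist7.npz",**s);o=sensors.observe()
print(o["ee_pos"],o["eef_rot"][:,0].round(3))
f=s["frame"].copy()
for q in ([.5308,.041,.194],[.5323,.0905,.194],[.5293,-.0085,.194],[.4314,-.0574,.197]): cv2.circle(f,tuple(int(round(v)) for v in proj(s,q)),2,(0,255,0),-1)
cv2.imwrite("pics/wrist7.png",f)
```

```text
[0.53258705 0.04124416 0.23401775] [ 1.    -0.023 -0.   ]
```

View pics/wrist7.png

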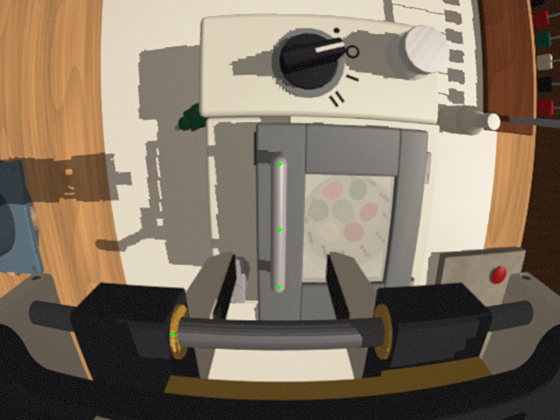

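The handle lies at (279,160)–(278,290), matching the projected dots, and the dial pointer points at the ring (352,52). That was my twelfth picture, so the rest goes by numbers. I descend and pinch.

Call:
arm_command --commands '[-1, 0, 30, 0, 0, 0, -1, 0, 60, 0, 0, 0, -1, 0, 77, 0, 0, 0, -1, 0, 77, 0, 0, 0, -1, 0, 77, 0, 0, 0]'

```text
time_s: 12.8
ee_pos: [0.5312, 0.0413, 0.1569]
eef_rot: [[1.0, -0.025, -0.002], [-0.025, -1.0, 0.0], [-0.002, -0.0, -1.0]]
contact_force: [0.4, -0.2, 1.1]
width: 0.0511
```

Call:
arm_command --commands '[0, 0, 0, 0, 0, 0, 0, 0, 0, 0, 0, 0, 0, 0, 0, 0, 0, 0, 0, 0, 0, 0, 0, 0, 0, 0, 0, 0, 0, 0, 0, 0, 0, 0, 0, 0, 0, 0, 0, 0, 0, 0, 0, 0, 0, 0, 0, 0]' --fingers -1 --squeeze 20

```text
time_s: 13.47
ee_pos: [0.5304, 0.0412, 0.1575]
eef_rot: [[1.0, -0.026, -0.002], [-0.026, -1.0, -0.0], [-0.002, 0.0, -1.0]]
contact_force: [-5.0, 0.2, 4.8]
width: 0.0113
```

Call:
arm_command --commands '[2.5, 0, -6.5, 0, 0, 0, 5.4, 0, -13.2, 0, 0, 0, 8.6, 0, -19.6, 0, 0, 0, 12.1, 0, -25.9, 0, 0, 0]'

```text
time_s: 13.8
ee_pos: [0.5412, 0.0409, 0.1825]
eef_rot: [[1.0, -0.026, -0.007], [-0.026, -1.0, 0.0], [-0.007, 0.0, -1.0]]
contact_force: [-7.4, -1.3, -4.5]
width: 0.0112
```

Call:
arm_command --commands '[3.9, 0, -6, 0, 0, 0, 7.9, 0, -11.9, 0, 0, 0, 12, 0, -17, 0, 0, 0, 15.9, 0, -22, 0, 0, 0, 15.9, 0, -22, 0, 0, 0, 15.9, 0, -22, 0, 0, 0]'

```text
time_s: 14.3
ee_pos: [0.5572, 0.0404, 0.2061]
eef_rot: [[1.0, -0.026, -0.005], [-0.026, -1.0, -0.0], [-0.005, 0.0, -1.0]]
contact_force: [-11.9, -1.0, 6.6]
width: 0.0115
```

Call:
arm_command --commands '[0, 0, 0, 0, 0, 0, 0, 0, 0, 0, 0, 0, 0, 0, 0, 0, 0, 0, 0, 0, 0, 0, 0, 0, 0, 0, -20, 0, 0, 0, 0, 0, -50, 0, 0, 0, 0, 0, -70, 0, 0, 0, 0, 0, -70, 0, 0, 0]' --fingers 0.0

```text
time_s: 14.97
ee_pos: [0.5626, 0.0403, 0.2805]
eef_rot: [[1.0, -0.026, 0.01], [-0.026, -1.0, -0.001], [0.01, 0.001, -1.0]]
contact_force: [0.2, -0.5, 0.6]
width: 0.0465
```

Run:
```python
from cell import snapshot,sensors
from h import *
s=snapshot("wrist"); np.savez("pics/wrist8.npz",**s);o=sensors.observe();Rt=o["eef_rot"]
print(o["ee_pos"],o["width"],o["contact_force"])
# lid front-left corner & handle end: predicted pixel vs phi
O=np.array([.583,.0685]);y=-.03;Rm=np.array([[np.cos(y),-np.sin(y)],[np.sin(y),np.cos(y)]])
f=s["frame"]
for ph in(0,.3,.35,.4):
    out=[]
    for (x,yy,z) in((-155,50,9),(-135,20,53),(0,50,9)):
        X=x*np.cos(ph)+z*np.sin(ph);Z=-x*np.sin(ph)+z*np.cos(ph)
        out.append(proj(s,np.r_[O+Rm@np.array([85+X,yy])/1e3,(141+Z)/1e3]).round())
    print(ph,out)
hsv=cv2.cvtColor(f,cv2.COLOR_BGR2HSV);g=cv2.cvtColor(f,cv2.COLOR_BGR2GRAY)
for r in(190,210,230): print(r,g[r,230:330:3].tolist())
for r in(180,186,192,198): pass
t=38;ex=np.array([0,1,0.]);ez=np.array([np.sin(np.radians(t)),0,-np.cos(np.radians(t))]);Rg=np.stack([ex,np.cross(ez,ex),ez],1)
D=R.from_matrix(Rt.T@Rg).as_rotvec(degrees=True);print("rot",D.round(1),np.linalg.norm(D))
tip=np.array([.465,.0574,.16]);print("shift",(Rt.T@(tip+.022*ez-o["ee_pos"])*1e3).round(1))
```

```text
[0.56171299 0.04035191 0.27804613] 0.046403881651963706 [-0.06675781  1.03685166 -0.00952238]
0 [array([229., 123.]), array([245., 157.]), array([383., 126.])]
0.3 [array([232., 123.]), array([269., 163.]), array([385., 126.])]
0.35 [array([234., 123.]), array([275., 164.]), array([386., 126.])]
0.4 [array([237., 123.]), array([282., 164.]), array([386., 126.])]
190 [57, 57, 61, 60, 53, 60, 138, 158, 161, 161, 162, 167, 83, 109, 143, 187, 183, 178, 216, 207, 211, 218, 218, 217, 212, 217, 212, 210, 212, 214, 210, 207, 207, 215]
210 [55, 52, 60, 56, 59, 57, 158, 156, 157, 156, 153, 158, 91, 109, 142, 181, 180, 186, 212, 212, 213, 212, 215, 215, 216, 211, 208, 200, 204, 209, 202, 203, 211, 211]
230 [79, 50, 59, 58, 61, 58, 81, 150, 149, 150, 150, 154, 94, 107, 144, 175, 177, 180, 206, 208, 206, 207, 205, 205, 208, 206, 207, 207, 207, 203, 205, 206, 205, 198]
rot [-29.1  30.  -87.9] 97.30804483483504
shift [-84.5 -14.9 134.8]
```

The handle column sits near 274 px, which puts the lid at about 0.35, a little short of the stop. I regrip and lift on to the stop.

Call:
arm_command --commands '[-3, 0, 30, 0, 0, 0, -5, 0, 60, 0, 0, 0, -5, 0, 72, 0, 0, 0, -5, 0, 72, 0, 0, 0, -5, 0, 72, 0, 0, 0]'

```text
time_s: 15.43
ee_pos: [0.554, 0.0407, 0.202]
eef_rot: [[1.0, -0.026, -0.003], [-0.026, -1.0, 0.0], [-0.003, -0.0, -1.0]]
contact_force: [0.1, 0.4, 0.9]
width: 0.0466
```

Call:
arm_command --commands '[0, 0, 0, 0, 0, 0, 0, 0, 0, 0, 0, 0, 0, 0, 0, 0, 0, 0, 0, 0, 0, 0, 0, 0, 0, 0, 0, 0, 0, 0, 0, 0, 0, 0, 0, 0, 0, 0, 0, 0, 0, 0, 0, 0, 0, 0, 0, 0]' --fingers -1 --squeeze 25

```text
time_s: 16.1
ee_pos: [0.5568, 0.0405, 0.2034]
eef_rot: [[1.0, -0.026, 0.004], [-0.026, -1.0, 0.0], [0.004, -0.0, -1.0]]
contact_force: [6.6, 1.5, -3.7]
width: 0.0109
```

Call:
arm_command --commands '[2, 0, -2.5, 0, 0, 0, 4, 0, -5, 0, 0, 0, 5, 0, -7, 0, 0, 0, 5, 0, -7, 0, 0, 0, 5, 0, -7, 0, 0, 0]'

```text
time_s: 16.52
ee_pos: [0.5593, 0.0404, 0.2067]
eef_rot: [[1.0, -0.027, -0.004], [-0.027, -1.0, 0.001], [-0.004, -0.0, -1.0]]
contact_force: [5.2, -0.4, -19.0]
width: 0.0111
```

Resistance of 19 N with the bar 29 mm behind its shut place means φ ≈ 0.40, at the stop. I release and check.

Call:
arm_command --commands '[0, 0, 2, 0, 0, 0, 0, 0, 4, 0, 0, 0, 0, 0, 4, 0, 0, 0]'

```text
time_s: 16.77
ee_pos: [0.559, 0.0404, 0.2061]
eef_rot: [[1.0, -0.026, -0.001], [-0.026, -1.0, -0.0], [-0.001, 0.0, -1.0]]
contact_force: [-0.6, 0.3, -3.0]
width: 0.0112
```

Call:
arm_command --commands '[0, 0, 0, 0, 0, 0, 0, 0, 0, 0, 0, 0, 0, 0, 0, 0, 0, 0, 0, 0, 0, 0, 0, 0, 0, 0, -20, 0, 0, 0, 0, 0, -50, 0, 0, 0, 0, 0, -70, 0, 0, 0, 0, 0, -70, 0, 0, 0, 0, 0, -70, 0, 0, 0]' --fingers 0.0

```text
time_s: 17.52
ee_pos: [0.5605, 0.0404, 0.2777]
eef_rot: [[1.0, -0.026, 0.004], [-0.026, -1.0, -0.0], [0.004, 0.0, -1.0]]
contact_force: [-0.4, 0.1, -0.2]
width: 0.0463
```

```bash
cat > chk.py <<'E'
from cell import snapshot,sensors
from h import *
O=np.array([.5817,.0690]);y=-.03;Rm=np.array([[np.cos(y),-np.sin(y)],[np.sin(y),np.cos(y)]])
def lidpt(x,yy,z,ph):
    X=x*np.cos(ph)+z*np.sin(ph);Z=-x*np.sin(ph)+z*np.cos(ph)
    return np.r_[O+Rm@np.array([85+X,yy])/1e3,(141+Z)/1e3]
E
python3 - <<'E'
from chk import *
s=snapshot("wrist"); np.savez("pics/wrist9.npz",**s);o=sensors.observe();Rt=o["eef_rot"]
print(o["ee_pos"],o["width"],o["contact_force"])
g=cv2.cvtColor(s["frame"],cv2.COLOR_BGR2GRAY)
for ph in(.3,.35,.38,.4,.42): print(ph,[proj(s,lidpt(-135,q,47,ph)).round(1).tolist() for q in(10,-10)])
for r in(190,210): print(r,g[r,250:300:2].tolist())
t=38;ex=np.array([0,1,0.]);ez=np.array([np.sin(np.radians(t)),0,-np.cos(np.radians(t))]);Rg=np.stack([ex,np.cross(ez,ex),ez],1)
print("rot",R.from_matrix(Rt.T@Rg).as_rotvec(degrees=True).round(1))
tip=np.array([.465,.0574,.16]);print("shift",(Rt.T@(tip+.022*ez-o["ee_pos"])*1e3).round(1))
E
```

```text
[0.55965924 0.04048962 0.27615297] 0.04677751507500681 [-0.258774    0.12415482 -0.23995301]
0.3 [[268.0, 174.7], [268.2, 200.3]]
0.35 [[273.7, 175.9], [273.7, 202.1]]
0.38 [[277.4, 176.7], [277.3, 203.1]]
0.4 [[280.0, 177.2], [279.9, 203.9]]
0.42 [[282.7, 177.7], [282.5, 204.6]]
190 [57, 87, 166, 166, 164, 163, 167, 165, 164, 165, 146, 81, 104, 128, 146, 162, 210, 179, 168, 215, 215, 217, 219, 219, 217]
210 [56, 140, 159, 163, 161, 160, 160, 159, 160, 162, 135, 80, 100, 127, 146, 167, 200, 175, 172, 212, 207, 208, 208, 210, 217]
rot [-29.4  30.2 -87.8]
shift [-81.6 -14.8 133.4]
```

The handle centre at column 279 gives φ ≈ 0.39, at the stop. Now the fingers shut and go tilted to a place in front of the catch.

Call:
arm_command --commands '[-30, -5, 0, -2.1, 2.2, -6.3, -60, -10, 0, -4.2, 4.3, -12.5, -90, -15, 0, -6.3, 6.5, -18.8, -110, -20, 0, -8.4, 8.6, -25, -110, -23, 0, -10.5, 10.8, -31.3, -110, -23, 0, -12.6, 12.9, -37.6, -110, -23, 0, -14.7, 15.1, -43.9, -110, -23, 0, -16.8, 17.3, -50.2, -110, -23, 10, -18.9, 19.4, -56.4, -110, -23, 30, -21, 21.6, -62.7, -105, -23, 60, -23.1, 23.7, -69, -95, -23, 90, -25.2, 25.9, -75.2, -85, -23, 120, -27.3, 28, -81.5, -82, -23, 133, -29.4, 30.2, -87.8, -82, -23, 133, -29.4, 30.2, -87.8, -82, -23, 133, -29.4, 30.2, -87.8, -82, -23, 133, -29.4, 30.2, -87.8]' --fingers -1

```text
time_s: 18.98
ee_pos: [0.4754, 0.0654, 0.1395]
eef_rot: [[-0.001, 0.792, 0.61], [1.0, 0.001, 0.0], [-0.0, 0.61, -0.792]]
contact_force: [0.5, 0.1, -0.5]
width: 0.0003
```

Run:
```python
from chk import *
o=sensors.observe();Rt=o["eef_rot"];print(o["ee_pos"],Rt.round(3).tolist(),o["width"],o["contact_force"])
for d in([0,0,-.01],[.01,0,0],[0,.01,0]): print(d,(Rt.T@np.array(d)*1e3).round(2))
```

```text
[0.47535958 0.06537388 0.13948177] [[-0.001, 0.792, 0.61], [1.0, 0.001, 0.0], [-0.0, 0.61, -0.792]] 0.00027936463425979653 [ 0.45329026  0.08701637 -0.4989192 ]
[0, 0, -0.01] [ 0.   -6.1   7.92]
[0.01, 0, 0] [-0.01  7.92  6.1 ]
[0, 0.01, 0] [10.    0.01  0.  ]
```

Call:
arm_command --commands '[0, -4.4, 15.5, 0, 0, 0, 0, -8.8, 31, 0, 0, 0, 0, -8.8, 31, 0, 0, 0, 0, -8.8, 31, 0, 0, 0]'

```text
time_s: 19.32
ee_pos: [0.4895, 0.0651, 0.1139]
eef_rot: [[0.001, 0.791, 0.612], [1.0, -0.003, 0.002], [0.003, 0.612, -0.791]]
contact_force: [-0.3, -0.5, 0.2]
width: 0.0006
```

Call:
arm_command --commands '[0, -2, 2.6, 0, 0, 0, 0, -4, 5, 0, 0, 0, 0, -6, 7.8, 0, 0, 0, 0, -6, 7.8, 0, 0, 0]'

```text
time_s: 19.65
ee_pos: [0.4894, 0.0624, 0.11]
eef_rot: [[-0.003, 0.791, 0.611], [1.0, -0.001, 0.006], [0.006, 0.611, -0.791]]
contact_force: [-0.5, -0.0, -0.8]
width: 0.0005
```

Call:
arm_command --commands '[0, 0, 0, 0, 0, 0, 0, 0, 0, 0, 0, 0]'

```text
time_s: 19.82
ee_pos: [0.4894, 0.0625, 0.1099]
eef_rot: [[-0.003, 0.791, 0.611], [1.0, -0.001, 0.006], [0.005, 0.611, -0.791]]
contact_force: [-0.2, -0.5, -0.2]
width: 0.0003
```

Run:
```python
from chk import *
o=sensors.observe();Rt=o["eef_rot"];print(o["ee_pos"],Rt.round(3).tolist(),o["q"].round(3),o["contact_force"],o["wrist_torque"].round(2))
```

```text
[0.48941695 0.06251498 0.10993156] [[-0.003, 0.791, 0.611], [1.0, -0.001, 0.006], [0.005, 0.611, -0.791]] [-0.21  -0.073  2.394  0.66   0.22  -2.386] [-0.21136462 -0.45757977 -0.19444104] [ 0.11  0.25 -0.  ]
```

Joint 5 is at its limit of 0.22, so I reduce the tilt to about 29° and continue down.

Call:
arm_command --commands '[0, 0, 0, 4, 0, 0, 0, 0, 0, 9, 0, 0, 0, 0, 0, 9, 0, 0, 0, 0, 0, 9, 0, 0]'

```text
time_s: 20.15
ee_pos: [0.4922, 0.0614, 0.1117]
eef_rot: [[-0.003, 0.876, 0.482], [1.0, 0.001, 0.004], [0.003, 0.482, -0.876]]
contact_force: [-0.0, -0.1, 0.7]
width: 0.0005
```

Run:
```python
from chk import *
o=sensors.observe();Rt=o["eef_rot"];print(o["ee_pos"],Rt.round(3).tolist(),o["q"].round(3),o["contact_force"])
```

```text
[0.49219631 0.06144087 0.11170156] [[-0.003, 0.876, 0.482], [1.0, 0.001, 0.004], [0.003, 0.482, -0.876]] [-0.172 -0.036  2.24   0.2    0.45  -1.904] [-0.02132266 -0.08489193  0.65787018]
```

Call:
arm_command --commands '[0, -2, 3.5, 0, 0, 0, 0, -4, 7, 0, 0, 0, 0, -5.8, 10.5, 0, 0, 0, 0, -5.8, 10.5, 0, 0, 0]'

```text
time_s: 20.48
ee_pos: [0.4872, 0.063, 0.0952]
eef_rot: [[-0.004, 0.879, 0.476], [1.0, -0.0, 0.008], [0.007, 0.476, -0.879]]
contact_force: [0.6, 0.1, 0.1]
width: 0.0009
```

Call:
arm_command --commands '[0, -1.5, 2.6, 0, 0, 0, 0, -2.9, 5.3, 0, 0, 0, 0, -2.9, 5.3, 0, 0, 0]'

```text
time_s: 20.73
ee_pos: [0.4884, 0.0627, 0.0902]
eef_rot: [[-0.004, 0.879, 0.478], [1.0, 0.0, 0.007], [0.006, 0.478, -0.879]]
contact_force: [0.1, -0.0, 0.4]
width: 0.0004
```

Call:
arm_command --commands '[0, 8.8, 4.8, 0, 0, 0, 0, 17.6, 9.6, 0, 0, 0, 0, 22, 12, 0, 0, 0, 0, 22, 12, 0, 0, 0, 0, 22, 12, 0, 0, 0]'

```text
time_s: 21.15
ee_pos: [0.5146, 0.0628, 0.091]
eef_rot: [[-0.004, 0.878, 0.478], [1.0, 0.001, 0.007], [0.006, 0.478, -0.878]]
contact_force: [0.0, -0.0, -0.5]
width: 0.0003
```

Call:
arm_command --commands '[0, 2.6, 1.4, 0, 0, 0, 0, 3.5, 1.9, 0, 0, 0, 0, 3.5, 1.9, 0, 0, 0]'

```text
time_s: 21.4
ee_pos: [0.5182, 0.0627, 0.0912]
eef_rot: [[-0.004, 0.878, 0.479], [1.0, 0.001, 0.007], [0.006, 0.479, -0.878]]
contact_force: [-0.5, 0.7, 0.1]
width: 0.0009
```

Call:
arm_command --commands '[0, 2.6, 1.4, 0, 0, 0, 0, 3.5, 1.9, 0, 0, 0, 0, 3.5, 1.9, 0, 0, 0]'

```text
time_s: 21.65
ee_pos: [0.5219, 0.0628, 0.0909]
eef_rot: [[-0.004, 0.878, 0.478], [1.0, 0.001, 0.007], [0.006, 0.478, -0.878]]
contact_force: [-0.4, 0.9, -0.7]
width: 0.0004
```

Call:
arm_command --commands '[0, 1.3, 0.7, 0, 0, 0, 0, 2.6, 1.4, 0, 0, 0, 0, 2.6, 1.4, 0, 0, 0]'

```text
time_s: 21.9
ee_pos: [0.5251, 0.0628, 0.091]
eef_rot: [[-0.004, 0.878, 0.478], [1.0, 0.001, 0.007], [0.006, 0.478, -0.878]]
contact_force: [0.0, -0.2, 0.7]
width: 0.0009
```

Call:
arm_command --commands '[0, 1.3, 0.7, 0, 0, 0, 0, 2.6, 1.4, 0, 0, 0, 0, 2.6, 1.4, 0, 0, 0]'

```text
time_s: 22.15
ee_pos: [0.5282, 0.0627, 0.0911]
eef_rot: [[-0.004, 0.878, 0.479], [1.0, 0.001, 0.007], [0.006, 0.479, -0.878]]
contact_force: [-0.9, 0.1, -0.5]
width: 0.0005
```

Call:
arm_command --commands '[0, 1.3, 0.7, 0, 0, 0, 0, 2.6, 1.4, 0, 0, 0, 0, 2.6, 1.4, 0, 0, 0]'

```text
time_s: 22.4
ee_pos: [0.5312, 0.0627, 0.0912]
eef_rot: [[-0.004, 0.878, 0.479], [1.0, 0.001, 0.007], [0.006, 0.479, -0.878]]
contact_force: [-1.5, -1.2, -1.4]
width: 0.0004
```

Call:
arm_command --commands '[0, 1.3, 0.7, 0, 0, 0, 0, 2.6, 1.4, 0, 0, 0, 0, 2.6, 1.4, 0, 0, 0]'

```text
time_s: 22.65
ee_pos: [0.5342, 0.0628, 0.0912]
eef_rot: [[-0.004, 0.878, 0.479], [1.0, 0.001, 0.007], [0.006, 0.479, -0.878]]
contact_force: [-1.5, -0.5, 0.1]
width: 0.0008
```

A steady −1.5 N since about x 0.530 matches the catch's friction, so the catch is sliding. I continue until its stop is felt.

Call:
arm_command --commands '[0, 1.3, 0.7, 0, 0, 0, 0, 2.6, 1.4, 0, 0, 0, 0, 2.6, 1.4, 0, 0, 0]'

```text
time_s: 22.9
ee_pos: [0.5349, 0.0632, 0.0902]
eef_rot: [[-0.004, 0.88, 0.475], [1.0, 0.001, 0.007], [0.006, 0.475, -0.88]]
contact_force: [-10.0, -1.7, 6.5]
width: 0.0002
```

Call:
arm_command --commands '[0, 1.3, 0.7, 0, 0, 0, 0, 2.6, 1.4, 0, 0, 0, 0, 2.6, 1.4, 0, 0, 0]'

```text
time_s: 23.15
ee_pos: [0.5351, 0.0637, 0.0889]
eef_rot: [[-0.005, 0.882, 0.471], [1.0, 0.001, 0.008], [0.007, 0.471, -0.882]]
contact_force: [-20.1, -3.1, 11.3]
width: 0.0005
```

Call:
arm_command --commands '[0, 0.9, 0.5, 0, 0, 0, 0, 1.8, 1, 0, 0, 0, 0, 1.8, 1, 0, 0, 0]'

```text
time_s: 23.4
ee_pos: [0.5352, 0.0641, 0.0879]
eef_rot: [[-0.006, 0.884, 0.468], [1.0, 0.002, 0.009], [0.007, 0.468, -0.884]]
contact_force: [-26.5, -3.9, 16.3]
width: 0.0004
```

Run:
```python
from chk import *
o=sensors.observe();F=o["contact_force"];M=o["wrist_torque"];print(F,M,o["ee_pos"],o["q"].round(3))
Rt=o["eef_rot"];print("tool F,M",(Rt.T@F).round(2),(Rt.T@M).round(3))
r=np.cross(F,M)/(F@F);print("r world (M world)",r.round(4), "tool",(Rt.T@r).round(4))
r2=np.cross(Rt.T@F,M)/(F@F);print("r tool if M in tool",r2.round(4))
s=snapshot("wrist");np.savez("pics/w10.npz",**s);t=snapshot("side");np.savez("pics/s10.npz",**t)
O=np.array([.5817,.0690])
for n,p in(("paddle home L",(-64,11,113)),("paddle R",(-64,-36,113))):
  for dx in(0,13):
    q=np.r_[O+Rm@np.array([p[0]+dx,p[1]])/1e3,p[2]/1e3];print(n,dx,proj(t,q,False).round(1))
print("lid corner",[ (ph,proj(t,lidpt(-155,50,9,ph),False).round(1).tolist()) for ph in(.3,.4,.5)])
```

```text
[-26.54545769  -3.93105997  16.29702099] [-0.42660872  3.01141791 -0.31022224] [0.53524977 0.0641238  0.08794566] [-0.145  0.095  2.171  0.199  0.4   -1.885]
tool F,M [ -3.66 -15.83 -26.87] [ 3.012 -0.517  0.102]
r world (M world) [-0.0486 -0.0154 -0.0828] tool [-0.0157 -0.0817  0.0503]
r tool if M in tool [ 0.0871  0.0105 -0.018 ]
paddle home L 0 [282.1 229.4]
paddle home L 13 [278.4 228.4]
paddle R 0 [287.3 222. ]
paddle R 13 [283.6 221. ]
lid corner [(0.3, [277.3, 213.9]), (0.4, [275.6, 209.6]), (0.5, [273.4, 205.4])]
```

The stop came at x 0.535, as predicted for a fully pushed catch, but the gripper's body against the lid edge could look the same. I back off, tilt 5° more and push again to tell which.

Call:
arm_command --commands '[0, -7, -3.5, 0, 0, 0, 0, -12, -4.5, -2.5, 0, 0, 0, -12, -4.5, -5, 0, 0, 0, -12, -4.5, -5, 0, 0, 0, -12, -4.5, -5, 0, 0]'

```text
time_s: 23.92
ee_pos: [0.5291, 0.0627, 0.0895]
eef_rot: [[-0.003, 0.833, 0.553], [1.0, -0.001, 0.007], [0.006, 0.553, -0.833]]
contact_force: [0.4, 0.5, 0.4]
width: 0.0005
```

Call:
arm_command --commands '[0, 2.5, 1.7, 0, 0, 0, 0, 4, 2.7, 0, 0, 0, 0, 4, 2.7, 0, 0, 0]'

```text
time_s: 24.17
ee_pos: [0.5358, 0.0625, 0.0903]
eef_rot: [[-0.004, 0.832, 0.555], [1.0, 0.0, 0.006], [0.005, 0.555, -0.832]]
contact_force: [0.5, 0.2, -0.7]
width: 0.0006
```

Call:
arm_command --commands '[0, 2.5, 1.7, 0, 0, 0, 0, 2.5, 1.7, 0, 0, 0, 0, 2.5, 1.7, 0, 0, 0]'

```text
time_s: 24.42
ee_pos: [0.5368, 0.063, 0.089]
eef_rot: [[-0.004, 0.834, 0.552], [1.0, 0.0, 0.007], [0.006, 0.552, -0.834]]
contact_force: [-3.5, 0.6, 1.4]
width: 0.0005
```

Call:
arm_command --commands '[0, 2.5, 1.7, 0, 0, 0, 0, 2.5, 1.7, 0, 0, 0, 0, 2.5, 1.7, 0, 0, 0]'

```text
time_s: 24.67
ee_pos: [0.5373, 0.0637, 0.0875]
eef_rot: [[-0.005, 0.836, 0.549], [1.0, 0.0, 0.009], [0.007, 0.549, -0.836]]
contact_force: [-12.5, -0.7, 6.4]
width: 0.0001
```

The stop moved with the tip (0.537, as predicted for tip contact), so the catch is in. I retract, stand up straight and return above the handle.

Call:
arm_command --commands '[0, -25, -18, 0, 0, 0, 0, -50, -36, 0, 0, 0, 0, -61, -52, 0, 0, 0, 0, -50, -80, 0, 0, 0, 0, -35, -115, 0, 0, 0, 0, -20, -150, 0, 0, 0, 0, 0, -190, 0, 0, 0, 0, 10, -215, 0, 0, 0, 0, 10, -215, 0, 0, 0, 0, 10, -215, 0, 0, 0]'

```text
time_s: 25.5
ee_pos: [0.4306, 0.0609, 0.2768]
eef_rot: [[-0.003, 0.83, 0.558], [1.0, 0.001, 0.005], [0.004, 0.558, -0.83]]
contact_force: [0.5, -0.1, -0.1]
width: 0.0006
```

Run:
```python
from chk import *
o=sensors.observe();Rt=o["eef_rot"];print(o["ee_pos"],o["contact_force"],o["q"].round(2))
ex=np.array([1,-.028,0]);ex/=np.linalg.norm(ex);ez=np.array([0,0,-1.]);Rg=np.stack([ex,np.cross(ez,ex),ez],1)
D=R.from_matrix(Rt.T@Rg).as_rotvec(degrees=True);print("rot",D.round(1),np.linalg.norm(D))
print((Rt.T@(np.array([.558,.0405,.278])-o["ee_pos"])*1e3).round(1), (Rt.T@np.array([0,0,.06])*1e3).round(1))
```

```text
[0.43060519 0.06087127 0.27680042] [ 0.45034954 -0.10562018 -0.12095845] [-0.26 -0.44  2.11  0.19  0.9  -1.9 ]
rot [ 26.1 -27.3  88.8] 96.46771470931806
[-20.8 106.4  70. ] [  0.2  33.5 -49.8]
```

Call:
arm_command --commands '[0, 0, 0, 1.8, -1.9, 6.2, 0, 0, 0, 3.7, -3.9, 12.5, 0, 0, 0, 5.6, -5.9, 19, 0, 0, 0, 7.5, -7.8, 25.4, 0, 0, 0, 9.3, -9.8, 31.7, 0, 0, 0, 11.2, -11.7, 38, 0, 0, 0, 13, -13.6, 44.4, -3, 15, 10, 14.9, -15.6, 50.7, -6, 30, 20, 16.8, -17.6, 57, -9, 45, 30, 18.6, -19.5, 63.4, -12, 60, 40, 20.5, -21.4, 69.8, -15, 75, 50, 22.4, -23.4, 76, -18, 90, 60, 24.2, -25.3, 82.4, -21, 106, 70, 26.1, -27.3, 88.8, -21, 106, 70, 26.1, -27.3, 88.8, -21, 106, 70, 26.1, -27.3, 88.8]' --fingers 0.0

```text
time_s: 26.83
ee_pos: [0.5568, 0.0401, 0.2704]
eef_rot: [[1.0, -0.028, -0.012], [-0.028, -1.0, 0.002], [-0.012, -0.002, -1.0]]
contact_force: [-0.7, -0.4, -0.6]
width: 0.0461
```

Run:
```python
from chk import *
s=snapshot("wrist");np.savez("pics/w11.npz",**s);o=sensors.observe();print(o["ee_pos"],o["eef_rot"].round(3).tolist(),o["width"])
g=cv2.cvtColor(s["frame"],cv2.COLOR_BGR2GRAY)
for ph in(.35,.4,.45): print(ph,[proj(s,lidpt(-135,q,47,ph)).round(1).tolist() for q in(10,-10)])
for r in(190,210): print(r,g[r,250:300:2].tolist())
```

```text
[0.55591425 0.04064682 0.27141798] [[1.0, -0.027, -0.011], [-0.027, -1.0, 0.002], [-0.011, -0.002, -1.0]] 0.04645599230689842
0.35 [[279.5, 177.0], [279.4, 204.0]]
0.4 [[286.0, 178.3], [285.8, 205.9]]
0.45 [[293.2, 179.7], [292.8, 207.8]]
190 [63, 66, 59, 57, 147, 166, 168, 165, 166, 163, 163, 165, 171, 132, 81, 108, 129, 147, 165, 212, 181, 164, 213, 220, 218]
210 [61, 54, 59, 86, 165, 159, 163, 161, 157, 160, 159, 163, 162, 126, 80, 104, 132, 146, 163, 201, 176, 162, 195, 197, 200]
```

The lid is still at about 0.39. I regrip the handle.

Call:
arm_command --commands '[2, 0, 30, 0, 0, 0, 3, 0, 55, 0, 0, 0, 3, 0, 66, 0, 0, 0, 3, 0, 66, 0, 0, 0, 3, 0, 66, 0, 0, 0]'

```text
time_s: 27.3
ee_pos: [0.5582, 0.0414, 0.2085]
eef_rot: [[1.0, -0.027, -0.007], [-0.027, -1.0, 0.002], [-0.007, -0.001, -1.0]]
contact_force: [-0.2, -0.3, 0.5]
width: 0.0467
```

Call:
arm_command --commands '[0, 0, 0, 0, 0, 0, 0, 0, 0, 0, 0, 0, 0, 0, 0, 0, 0, 0, 0, 0, 0, 0, 0, 0, 0, 0, 0, 0, 0, 0, 0, 0, 0, 0, 0, 0, 0, 0, 0, 0, 0, 0, 0, 0, 0, 0, 0, 0]' --fingers -1 --squeeze 20

```text
time_s: 27.97
ee_pos: [0.5589, 0.0408, 0.2084]
eef_rot: [[1.0, -0.028, -0.007], [-0.028, -1.0, 0.002], [-0.007, -0.001, -1.0]]
contact_force: [-2.1, -0.4, 2.0]
width: 0.0107
```

Call:
arm_command --commands '[4, 0, -4, 0, 0, 0, 8, 0, -8, 0, 0, 0, 15, 0, -14.6, 0, 0, 0, 15, 0, -14.6, 0, 0, 0]'

```text
time_s: 28.3
ee_pos: [0.5729, 0.0404, 0.2227]
eef_rot: [[1.0, -0.028, -0.011], [-0.028, -1.0, 0.002], [-0.011, -0.001, -1.0]]
contact_force: [-7.4, -0.8, 5.1]
width: 0.0112
```

It moves past the safety stop, so the catch is freed. I continue the swing.

Call:
arm_command --commands '[10, 0, -7.5, 0, 0, 0, 20.4, 0, -14.3, 0, 0, 0, 31.5, 0, -20, 0, 0, 0, 43, 0, -24.8, 0, 0, 0, 55, 0, -28.5, 0, 0, 0, 67, 0, -31.2, 0, 0, 0, 67, 0, -31.2, 0, 0, 0]'

```text
time_s: 28.88
ee_pos: [0.6434, 0.038, 0.2567]
eef_rot: [[1.0, -0.028, -0.002], [-0.028, -1.0, 0.001], [-0.002, -0.001, -1.0]]
contact_force: [-3.4, -0.7, 12.2]
width: 0.011
```

Call:
arm_command --commands '[12.4, 0, -1.6, 0, 0, 0, 24.8, 0, -2.2, 0, 0, 0, 37.2, 0, -1.6, 0, 0, 0, 49.6, 0, 0, 0, 0, 0, 58, 0, 2, 0, 0, 0, 58, 0, 2, 0, 0, 0, 58, 0, 2, 0, 0, 0]'

```text
time_s: 29.47
ee_pos: [0.7019, 0.0361, 0.2523]
eef_rot: [[1.0, -0.028, -0.001], [-0.028, -1.0, 0.001], [-0.001, -0.001, -1.0]]
contact_force: [4.1, -2.6, 4.0]
width: 0.0111
```

Bar x 0.702 against hinge x 0.666 gives a lid angle of about 1.49. I release with a small opening and rise.

Call:
arm_command --commands '[0, 0, 0, 0, 0, 0, 0, 0, 0, 0, 0, 0, 0, 0, 0, 0, 0, 0, 0, 0, 0, 0, 0, 0]' --fingers -0.5

```text
time_s: 29.8
ee_pos: [0.6987, 0.0372, 0.2505]
eef_rot: [[1.0, -0.028, -0.008], [-0.028, -1.0, 0.002], [-0.008, -0.002, -1.0]]
contact_force: [-0.5, 0.2, -0.8]
width: 0.023
```

Call:
arm_command --commands '[0, 0, -10, 0, 0, 0, 0, 0, -25, 0, 0, 0, 0, 0, -50, 0, 0, 0, 0, 0, -80, 0, 0, 0, 0, 0, -110, 0, 0, 0, 0, 0, -110, 0, 0, 0, 0, 0, -110, 0, 0, 0]'

```text
time_s: 30.38
ee_pos: [0.7006, 0.0368, 0.3643]
eef_rot: [[1.0, -0.028, -0.001], [-0.028, -1.0, 0.001], [-0.001, -0.001, -1.0]]
contact_force: [-0.1, 0.2, 0.4]
width: 0.0233
```

Run:
```python
from chk import *
o=sensors.observe();print(o["ee_pos"],o["contact_force"],o["width"])
s=snapshot("wrist");np.savez("pics/w12.npz",**s);t=snapshot("side");np.savez("pics/s12.npz",**t);np.savez("pics/c12.npz",**snapshot("scene"))
g=cv2.cvtColor(s["frame"],cv2.COLOR_BGR2GRAY)
for ph in(1.2,1.35,1.45,1.5,1.55,1.66): print(ph,[proj(s,lidpt(-135,q,53,ph)).round(1).tolist() for q in(10,-10)],"lid top L/R",[proj(s,lidpt(-155,q,9,ph)).round(0).tolist() for q in(50,-50)],"side",[proj(t,lidpt(-155,q,9,ph),False).round(0).tolist() for q in(50,-150)])
for r in(150,165,180): print(r,g[r,180:340:4].tolist())
# dial pointer bright pixels
p=proj(s,np.r_[O+Rm@np.array([-25,106])/1e3,.179]);print("dial px",p)
```

```text
[0.70064994 0.0367844  0.3643008 ] [-0.07071948  0.16238241  0.38172734] 0.02329552465680856
1.2 [[240.3, 170.5], [240.9, 193.7]] lid top L/R [[182.0, 125.0], [189.0, 238.0]] side [[249.0, 181.0], [274.0, 155.0]]
1.35 [[266.0, 170.1], [266.2, 193.2]] lid top L/R [[207.0, 124.0], [212.0, 241.0]] side [[242.0, 178.0], [267.0, 152.0]]
1.45 [[282.9, 169.6], [282.8, 192.5]] lid top L/R [[225.0, 123.0], [229.0, 242.0]] side [[237.0, 176.0], [263.0, 151.0]]
1.5 [[291.0, 169.3], [290.8, 192.0]] lid top L/R [[235.0, 123.0], [238.0, 242.0]] side [[235.0, 176.0], [261.0, 150.0]]
1.55 [[298.8, 169.0], [298.5, 191.5]] lid top L/R [[245.0, 123.0], [247.0, 242.0]] side [[233.0, 175.0], [259.0, 150.0]]
1.66 [[314.9, 168.1], [314.4, 190.1]] lid top L/R [[266.0, 123.0], [267.0, 241.0]] side [[228.0, 175.0], [255.0, 149.0]]
150 [101, 103, 108, 113, 117, 118, 114, 124, 159, 115, 120, 128, 125, 143, 119, 113, 70, 115, 112, 122, 200, 233, 232, 235, 239, 239, 239, 238, 238, 237, 237, 236, 237, 238, 237, 238, 240, 239, 239, 238]
165 [130, 125, 112, 106, 46, 69, 108, 123, 146, 113, 124, 126, 129, 140, 111, 127, 122, 131, 129, 131, 139, 150, 153, 158, 128, 141, 223, 188, 237, 236, 236, 238, 236, 237, 238, 239, 237, 237, 238, 238]
180 [105, 83, 84, 90, 77, 62, 93, 120, 139, 108, 118, 121, 126, 139, 115, 110, 166, 180, 168, 141, 190, 228, 228, 230, 139, 141, 220, 189, 237, 235, 237, 236, 237, 236, 238, 238, 236, 238, 237, 238]
dial px [159.57033525  80.70000315]
```

Run:
```python
from chk import *
s=np.load("pics/w12.npz");f=s["frame"].astype(int)
c=proj(s,np.r_[O+Rm@np.array([-25,106])/1e3,.179])
m=f.min(2)>150;pts=[]
for ph in(-.6,0,.6):
    a=.3-ph+y;q=np.array([c0:=proj(s,np.r_[O+Rm@np.array([-25,106])/1e3+r*np.array([np.cos(a),np.sin(a)]),.179]) for r in(.012,.018,.023)]).round().astype(int)
    print("dial",ph,[int(f[v,u].mean()) for u,v in q])
P=np.array([.4885,-.033])
for th in(0,.8,1.3,1.55):
    a=np.radians(113.3)+th;p=np.r_[P+.062*np.array([np.cos(a),np.sin(a)]),.197];u=proj(s,p);print("latch",th,u.round(),f[int(u[1]),int(u[0])] if 0<=u[0]<560 and 0<=u[1]<420 else None)
A=np.load("pics/side0.npz")["frame"];B=np.load("pics/s12.npz")["frame"]
for n,(u0,v0,u1,v1) in dict(mug=(210,305,255,355),pliers=(205,283,265,303),pend_a=(295,265,313,278),egg=(312,125,350,188),glue=(200,218,218,252)).items():
    print(n,np.abs(A[v0:v1,u0:u1].astype(int)-B[v0:v1,u0:u1]).mean().round(1))
A=np.load("pics/scene0.npz")["frame"];B=np.load("pics/c12.npz")["frame"]
for n,(u0,v0,u1,v1) in dict(tin=(214,225,244,246),jar=(336,200,356,222),pend_b=(380,220,400,232)).items():
    print(n,np.abs(A[v0:v1,u0:u1].astype(int)-B[v0:v1,u0:u1]).mean().round(1))
```

```text
dial -0.6 [33, 33, 115]
dial 0 [222, 224, 174]
dial 0.6 [33, 19, 13]
latch 0 [ 97. 210.] [121 136 144]
latch 0.8 [ 82. 235.] [212 232 239]
latch 1.3 [ 85. 256.] [ 92 146 206]
latch 1.55 [ 89. 266.] [165 171 183]
mug 0.9
pliers 0.8
pend_a 1.1
egg 2.3
glue 0.8
tin 0.6
jar 0.7
pend_b 0.7
```

```bash
python3 -c "
from cell import workorder,sensors
print(workorder.finish_job());print(sensors.observe()['time_s'])"
```

```text
the job is handed in; nothing more can be done
None
the job is handed in; nothing more can be done
```

The spin dryer is open with its lid upright, the dial is at off and the latch is open. I handed the job in at about 30.6 s of the 69 s allowed. No verdict is reported, so what follows rests on my own checks.

**What I did:** I turned the dial from one bar to off and swung the latch open by its boss. I lifted the lid to the safety stop, pushed the catch in to its stop with the shut, tilted fingers, then opened the lid by its handle, let go and moved clear.

**Last checks:**
- **Dial:** the bright pointer pixels lie at off, with none at the neighbouring marks.
- **Lid:** about 1.49 rad, from both the grip position and the wrist picture.
- **Latch:** about 1.55 rad from the TCP at release. The last picture has a metal-coloured pixel where the boss should be, which is only weak support.
- **Bystanders:** the picture patches over all eight are practically unchanged.
- **Robot:** contact force near zero, with the fingers above the lid.

**What disagreed or went wrong:**
- **Fingertips:** they ended about 20–25 mm short of the reported TCP. The first pinch closed above the boss, and my downward probe pressed on it with about 31 N before I regripped lower.
- **First lift:** it left the lid at about 0.35 rad, so I regripped and lifted on to the stop at about 0.39.
- **Catch push:** joint 5 reached its range limit at 38° of tilt, so I pushed at about 29°. A second push at 33° stopped at the same fingertip position, so the stop was the catch and not the lid edge. The lid then opened freely.

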